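Re-lay the melting place

TASK

The containers at the melting place stand on one another's places. Put the clay crucible stand in the middle of the square tile, the steel cup in the middle of the round wooden board and the dropper bottle in the middle of the steel drip tray, all upright; the cork mat is free for putting one of them down on the way. Set the small crucible gently into the socket of the stand, upright and fully home, and leave the brass nozzle and the mug of glass tubes where they stand.

Things in the scene. Friction and masses are not known exactly. Their poses are not given: they have to be found in the camera images.
- stand_centre (a point): Loose terracotta crucible stand, round, 56 mm high, 0.28 kg; grip its cylindrical body, 66 mm across from 12 to 36 mm above the underside; neck above 57 to 63 mm across. Tapered socket in the top: 18 mm deep, mouth 47 mm, flat floor 41 mm across and 38 mm above the underside. Point: on the axis (z, up), 28 mm above the underside. Starts on the round board.
- cup_centre (a point): Loose: empty straight steel cup, 60 mm across, 101 mm high, 0.12 kg. This point: on the axis, 50 mm above the underside; z up along the axis. At the start it stands in the drip tray.
- bottle_centre (a point): Loose: small brown dropper bottle, 102 mm high, 0.07 kg; round body 33 mm across up to 62 mm above the underside, then a narrower cap and a thin black bulb. This point: on the axis, 50 mm above the underside; z up along the axis. At the start it stands on the square tile.
- crucible_centre (a point): Loose pale glazed crucible, a tapered cup 42 mm high, 50 mm across at the rim, 36 mm at the underside, 0.06 kg. Fits the stand's socket with about 2 mm play all round; fully home its underside is on the socket floor and its upper 24 mm stand out. Point: on the axis (z, up), 21 mm above the underside. Starts on the bare bench.
- tile_top (a point): Fixed: square pale tile, 100 x 100 mm, 22 mm thick. This point: the middle of its top; x and y along its edges.
- board_top (a point): Fixed: round wooden board, 100 mm across, 16 mm thick. This point: the middle of its top.
- tray_floor (a point): Fixed: oblong bright steel drip tray, 110 mm (x) by 80 mm (y) outside, walls 3 mm thick with the rim 10 mm above the bench. This point: the middle of its inner floor, 3 mm above the bench.
- mat_top (a point): Fixed: oblong cork mat, 110 mm (x) by 75 mm (y), 5 mm thick, empty at the start: the free spot. This point: the middle of its top.
- nozzle: Bystander, loose and easily knocked over: brass burner nozzle, 40 mm high, 18 mm across, standing upright on the bench among the places. Origin: centre of its underside.
- tube_mug: Bystander, loose: small steel mug full of glass tubes, 71 x 105 mm with its handle, 138 mm high over the tubes, on the bench beyond the places. Origin: centre of its outline, at the underside.
Mind the look-alikes: they are no part of the job. Leave any blue or purple look-alike of the part that bears cup_centre alone. There is more than one size of the part that bears stand_centre; the job needs the larger.

How it is judged:
By the outcome, as a careful person would: the job done as asked, in the order asked, and still so for the second after the job is handed in, with the robot touching nothing.
It also fails if it takes over 125 s, if anything falls off the work surface, if the arm or the gripper's body presses on something with over 40 N, if the wrist force passes 120 N, or if a joint passes its speed limit or range.

ROBOT

A 6-joint arm with a two-finger parallel gripper is mounted at the origin on a cart in front of the work surface, level with it; the furniture and walls round the work are solid. World frame = base frame: x ahead of the robot, y to its left, z up, the work surface at z = 0. Lengths are in m, angles in rad, forces in N, time in s.
With the tool pointing down it reaches from about 0.35 to 0.85 m from the base axis. Payload 8.1 kg.
Tool frame: the origin (TCP) lies at the very end of the fingers, on their centre line; the grasp point (between the pads) lies 19 mm behind it (hold_point_z is the distance from the TCP to the grasp point, in m); z points along the fingers, y is the line along which they close (so a half turn about z gives the same grasp; the last joint's range is limited). The gripper opens to 93 mm and grips with 3 to 60 N. Pads are 15 mm wide; open, the fingers measure 128 mm over their backs; the gripper's body (75 mm by 188 mm) begins 65 mm behind the grasp point.
Start: joints at [-1.38, 0.13, 1.488, -0, 1.523, -0.085], TCP at [0.163, -0.577, 0.219] pointing down, gripper open.
Joint ranges: [-2.96, 2.96], [-0.89, 2.26], [0.02, 2.5], [-1.34, 4.48], [0, 2.73], [-2.66, 2.66]. Speed limits (rad/s): [2.39, 2.39, 2.79, 3.14, 3.14, 3.14].

INTERFACE

Orientations are given as a unit quaternion [x, y, z, w].
In Python, from rig import * gives the robot as it stands.
- The arm moves only by the tool arm_command, never from a script. Its argument "rows" is a list of rows, each a list of 7 numbers: the shift along the tool's x, y, z as a fraction of full scale, then the turn, a rotation vector about the tool's x, y, z as a fraction of full scale, then the closure in counts, from 0 (fully open) to 255 (shut). In form: [[tx, ty, tz, ax, ay, az, hand], ...]. A call has 1 to 12 rows; each row shifts and turns the commanded pose from where the row before left it, along the tool's axes as they then stand; what a row does not reach is not made up. Full scale, the value 1, is 0.5 m for a shift and pi/2 rad for a turn. A row lasts 1/10 s, in which the tool goes at most 50 mm and 8.59 degrees, less where a joint would pass 70% of its speed; a pose out of reach is approached as far as the arm can. A call with a number of a shift or a turn outside -1 to 1 is refused whole. A call with a gripper value outside its range is refused whole. The fingers move at their own pace and stop on an object; the grip force is fixed at half the most. Time passes only in rows, so rows that do not move let the fingers close. It gives the time, the measured TCP pose, the force, the opening and the grip force at its end, in the units of the state.
- get_obs(): the state, without advancing time (a new reading comes with each control period).
- capture(name): name is "scene" or "side" or "wrist"; returns a dict with "pixels" (480x640x3 uint8, red, green, blue), "depth" (480x640 float32, m along the optical axis (not along the pixel's ray), 0 where there is no reading), "fx", "fy", "cx", "cy" (pixels), "D" ([k1, k2, p1, p2, k3] as OpenCV has them; the pictures are not rectified), "view" (4x4, takes a point from world to camera coordinates). Camera axes: x right, y down, z forward; pixel columns grow to the right and rows downward; lengths in m; the calibration is good to about 2 mm. A picture is of the moment at which its call begins.
- finish_job(): hands the job in; it is judged then, once.
The state is a dict: "clock": time; "joint_pos": joint angles; "joint_vel": joint speeds; "effort": joint torques, N m; "ee_pos": TCP position; "eef_rot": TCP orientation; "wrist_force": force on the tool from outside, world axes, zero at the start; "ft_torque": the same for the moment, N m; "gripper_width": finger opening in m; "grasp_force": force on a finger pad.
Only numpy, scipy, OpenCV 4.12 (cv2) and the standard library are available. Lean on these libraries where they do the work, as an engineer would, in place of code of your own. Each camera call takes 0.05 s, during which the arm holds its last target. There are 200 camera calls.

## Working session

There is one attempt and no reset: what is moved stays moved. The work goes in short steps, Python scripts to look and compute and a tool call to move; the robot and the scene stay as the last step left them, time stands still between calls to the robot, and variables do not carry over. Pictures are saved under pics/ and viewed, at most 14 in all, crops included, and the job is handed in when it is done.

Besides the shell and the picture viewer there is one more tool, called as name(argument=value, ...), one argument or row to a line, values as JSON. arm_command: Moves the arm, as the interface text tells. Its arguments: {"type":"object","properties":{"rows":{"type":"array","items":{"type":"array","items":{"type":"number"}}}},"required":["rows"]}

```bash
ls; mkdir -p pics; python3 - <<'E'
from rig import *
import cv2,numpy as np
print(get_obs())
for n in("scene","side","wrist"):
    c=capture(n); np.savez(f"pics/{n}0.npz",**c); cv2.imwrite(f"pics/{n}0.png",c["pixels"][:,:,::-1])
    print(n,c["fx"],c["fy"],c["cx"],c["cy"],c["D"],np.round(c["view"],3).tolist(),(c["depth"]>0).mean())
E
```

```text
pics
{'clock': 0.0, 'joint_pos': array([-1.38040137e+00,  1.31154876e-01,  1.48929045e+00,  3.53256120e-05,
        1.52298647e+00, -8.53824021e-02]), 'joint_vel': array([ 0.00040878, -0.00056141,  0.00047873,  0.00128771,  0.00122737,
        0.00123014]), 'effort': array([ 2.23403354e-04, -5.59838998e+01, -4.91763210e+01,  7.69020338e-02,
        3.49359750e-02, -1.22215311e-04]), 'ee_pos': array([ 0.16331309, -0.57675305,  0.21758507]), 'eef_rot': array([ 9.90508108e-01,  1.37451232e-01, -3.06437588e-05, -9.19233726e-04]), 'wrist_force': array([0.44473703, 0.44672552, 0.45495025]), 'ft_torque': array([ 0.03897299,  0.02531279, -0.03969699]), 'grasp_force': 0.0, 'gripper_width': 0.09262205081616627}
scene 619.299438226959 619.299438226959 321.3424327548229 252.3725373702692 [-0.04567825  0.          0.          0.          0.        ] [[-0.53, -0.848, 0.009, 0.259], [-0.377, 0.226, -0.898, 0.279], [0.759, -0.48, -0.44, 0.836], [0.0, 0.0, 0.0, 1.0]] 0.9719108072916667
side 478.76966662434955 478.76966662434955 318.00621809113176 235.60726235505297 [-0.05419783  0.          0.          0.          0.        ] [[0.997, 0.07, 0.018, -0.526], [0.058, -0.62, -0.783, 0.034], [-0.044, 0.782, -0.622, 0.928], [0.0, 0.0, 0.0, 1.0]] 0.9957486979166666
wrist 362.3908736637022 362.3908736637022 322.5015457000205 238.63203347047195 [-0.01877537  0.          0.          0.          0.        ] [[0.272, -0.962, -0.003, -0.599], [-0.923, -0.262, 0.282, -0.034], [-0.272, -0.074, -0.959, 0.392], [0.0, 0.0, 0.0, 1.0]] 0.9959505208333334
```

View pics/scene0.png

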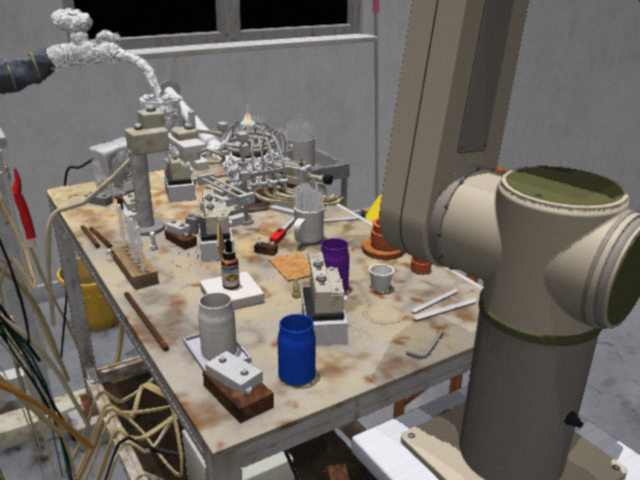

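View pics/side0.png

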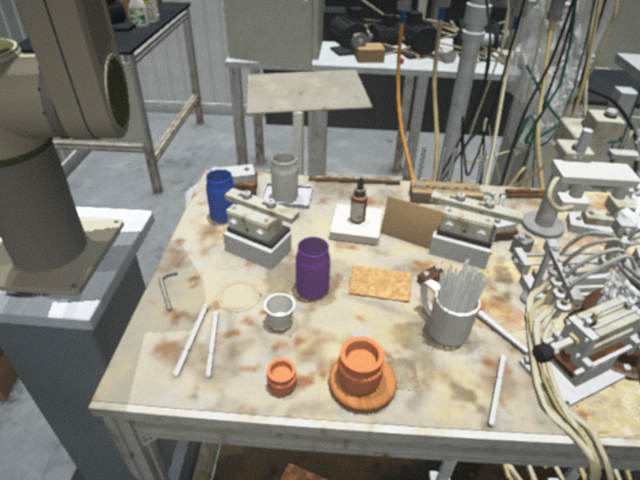

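Side view: the big stand is on the board at (362,365) and the small stand is at (282,376). The steel cup is at (285,178), with a blue look-alike at (220,195) and a purple one at (313,270). The bottle is at (358,205), the crucible at (280,312), the mat at (380,283) and the tube mug at (452,310). In the scene view the nozzle seems to be near (296,290). I'll check these in one close crop.

```bash
cat > h.py <<'E'
import numpy as np, cv2
def load(f): return dict(np.load(f))
def K(c): return np.array([[c["fx"],0,c["cx"]],[0,c["fy"],c["cy"]],[0,0,1.]])
def rays(c,uv):
    n=cv2.undistortPoints(np.float64(uv).reshape(-1,1,2),K(c),np.float64(c["D"])).reshape(-1,2)
    return np.c_[n,np.ones(len(n))]
def dep(c,uv):   # pixels -> world by depth
    uv=np.int32(uv).reshape(-1,2); d=c["depth"][uv[:,1],uv[:,0]]
    V=c["view"]; return (rays(c,uv)*d[:,None]-V[:3,3])@V[:3,:3]
def plane(c,uv,z):  # pixels -> world at height z
    V=c["view"]; o=-V[:3,:3].T@V[:3,3]; r=rays(c,uv)@V[:3,:3]
    return o+r*((z-o[2])/r[:,2])[:,None]
def cloud(c):
    v,u=np.mgrid[0:480,0:640]; return dep(c,np.c_[u.ravel(),v.ravel()]).reshape(480,640,3)
E
python3 - <<'E'
from h import *
a=load("pics/scene0.npz");b=load("pics/side0.npz")
A=cv2.resize(a["pixels"][190:400,180:440,::-1],None,fx=2,fy=2,interpolation=2)
B=cv2.resize(b["pixels"][150:420,190:480,::-1],None,fx=2,fy=2,interpolation=2)
cv2.imwrite("pics/cropA.png",A);cv2.imwrite("pics/cropB.png",B)
for n,u in dict(stand=(362,347),small=(282,368),cruc=(280,300),purple=(313,270),blue=(220,195),steel=(285,180),bottle=(358,212),tile=(345,238),mat=(380,283),board=(362,403),mug=(452,325),bl1=(265,250),bl2=(460,245),plate=(410,220)).items(): print(n,dep(b,u).round(3))
for n,u in dict(noz=(296,290),bl=(325,325),steel=(217,335),mug=(308,225)).items(): print("S",n,dep(a,u).round(3))
E
```

```text
stand [[ 0.605 -0.223  0.059]]
small [[ 0.491 -0.244  0.025]]
cruc [[ 0.471 -0.113  0.031]]
purple [[ 0.523 -0.08   0.073]]
blue [[0.317 0.128 0.071]]
steel [[0.44  0.207 0.065]]
bottle [[0.598 0.123 0.051]]
tile [[0.575 0.09  0.009]]
mat [[ 0.642 -0.031  0.005]]
board [[ 0.609 -0.288  0.017]]
mug [[ 0.744 -0.166  0.055]]
bl1 [[ 0.429 -0.004  0.045]]
bl2 [[0.792 0.046 0.043]]
plate [[0.702 0.106 0.051]]
S noz [[0.524 0.036 0.019]]
S bl [[0.356 0.076 0.044]]
S steel [[0.406 0.251 0.055]]
S mug [[ 0.723 -0.11   0.05 ]]
```

View pics/cropA.png

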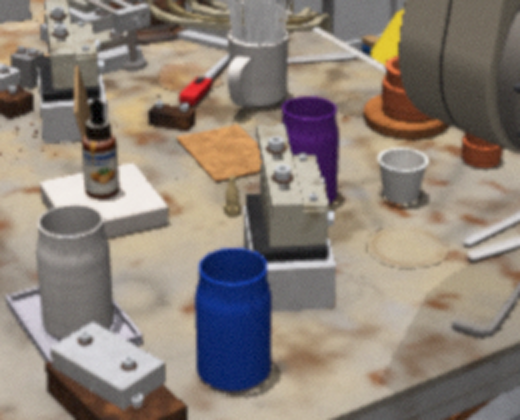

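View pics/cropB.png

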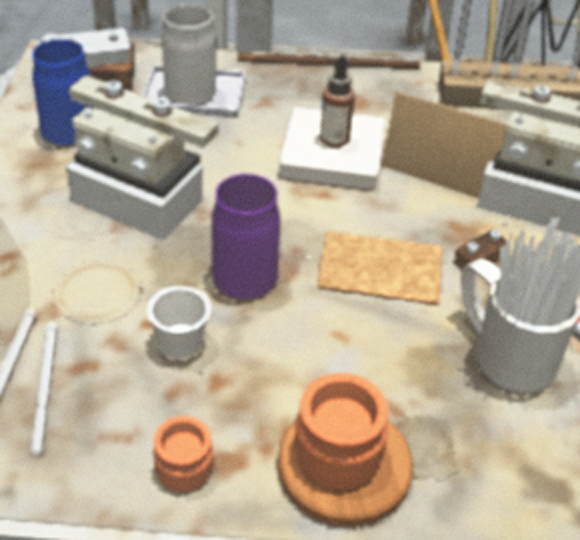

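The crops confirm the choices. The big stand is on the round board, with the small one to its left. The plain grey cup is in the tray. The nozzle is at scene (296,288), next to the fixture. A leaning brown plate stands beside the tile. Next I'll measure everything from both clouds.

```bash
cat >> h.py <<'E'
from scipy.optimize import least_squares
def fit(P,r,c0):
    f=lambda p:np.hypot(P[:,0]-p[0],P[:,1]-p[1])-r
    s=least_squares(f,c0,loss="soft_l1",f_scale=.002); return s.x.round(4),np.median(abs(f(s.x))).round(4),len(P)
def band(X,c,R,z0,z1):
    P=X.reshape(-1,3); m=(np.hypot(P[:,0]-c[0],P[:,1]-c[1])<R)&(P[:,2]>z0)&(P[:,2]<z1); return P[m]
E
python3 - <<'E'
from h import *
S={n:load(f"pics/{n}0.npz") for n in("scene","side","wrist")}
C={n:cloud(c) for n,c in S.items()}
spec=dict(stand=((.605,-.235),.033,.028,.052,.055),small=((.491,-.25),.02,.008,.03,.035),cup=((.43,.225),.030,.015,.08,.045),bottle=((.598,.135),.0165,.035,.075,.03),
 purple=((.523,-.06),.03,.01,.08,.045),blue=((.317,.145),.03,.01,.08,.045),noz=((.524,.036),.009,.005,.015,.02),cruc=((.471,-.13),.0225,.02,.028,.04),board=((.605,-.235),.05,.004,.014,.06))
for k,(c,r,z0,z1,R) in spec.items():
    for n in C:
        P=band(C[n],c,R,z0,z1)
        if len(P)>15: print(k,n,*fit(P,r,c),P[:,2].min().round(3),P[:,2].max().round(3))
# flat tops
for n in("scene","side"):
    X=C[n]; 
    for k,c,R,z0,z1 in(("tile",(.6,.12),.08,.018,.026),("mat",(.64,-.03),.08,.003,.0075)):
        P=band(X,c,R,z0,z1); 
        r=cv2.minAreaRect(np.float32(P[:,:2]*1000)); print(k,n,len(P),r, np.median(P[:,2]))
    for x in ((.45,-.2),(.55,-.1),(.6,.03)): print(n,"bench z",np.median(band(X,x,.02,-.01,.01)[:,2]).round(4))
# top-down map
M=np.zeros((700,600,3),np.uint8);Z=np.full((700,600),-1.)
for n in("scene","side"):
    P=C[n].reshape(-1,3);q=S[n]["pixels"].reshape(-1,3)[:,::-1]
    o=np.argsort(P[:,2]);P=P[o];q=q[o]
    i=((.95-P[:,0])*1000).astype(int);j=((.35-P[:,1])*1000*.85).astype(int)
    m=(i>=0)&(i<700)&(j>=0)&(j<600)&(P[:,2]>-.05)&(P[:,2]<.35)
    for a,b,z,col in zip(i[m],j[m],P[m][:,2],q[m]):
        if z>Z[a,b]: Z[a,b]=z;M[a,b]=col
M=cv2.dilate(cv2.resize(M,(700,600)),np.ones((3,3)))
cv2.imwrite("pics/top.png",M)
np.save("pics/Z.npy",Z)
E
```

```text
stand scene [ 0.6039 -0.2423] 0.0013 154 0.028 0.052
stand side [ 0.6033 -0.2436] 0.0004 459 0.028 0.052
small scene [ 0.4904 -0.2523] 0.0014 190 0.008 0.03
small side [ 0.4917 -0.2586] 0.0024 529 0.008 0.03
cup scene [0.4346 0.2393] 0.0008 1263 0.015 0.08
cup side [0.4349 0.2373] 0.0009 709 0.015 0.08
bottle scene [0.5983 0.1409] 0.0009 325 0.035 0.075
bottle side [0.5971 0.1381] 0.0006 264 0.035 0.075
purple scene [ 0.5207 -0.0491] 0.001 425 0.011 0.08
purple side [ 0.5205 -0.0511] 0.0007 1229 0.01 0.08
blue scene [0.3114 0.1575] 0.0008 1526 0.01 0.08
blue side [0.3114 0.1561] 0.0009 629 0.01 0.08
noz scene [0.5208 0.0382] 0.0027 38 0.005 0.015
cruc scene [ 0.4729 -0.1308] 0.0017 108 0.02 0.028
cruc side [ 0.4736 -0.1352] 0.002 157 0.02 0.028
board scene [ 0.6106 -0.2433] 0.0017 191 0.004 0.014
board side [ 0.6088 -0.2443] 0.0005 258 0.004 0.014
tile scene 889 ((594.6712646484375, 140.98501586914062), (102.16877746582031, 102.1424560546875), 84.44351196289062) 0.022014481551535764
mat scene 714 ((645.877685546875, -17.366500854492188), (84.37562561035156, 135.42149353027344), 68.02713775634766) 0.005026901399794976
scene bench z -0.001
scene bench z -0.0005
scene bench z -0.0002
tile side 1191 ((614.6038818359375, 134.93850708007812), (103.65203094482422, 134.12460327148438), 83.64222717285156) 0.022272165624003578
mat side 1694 ((641.5767822265625, -28.73479461669922), (147.36888122558594, 105.49028015136719), 10.40176773071289) 0.00528856919701717
side bench z -0.0002
side bench z 0.0001
side bench z 0.0001
```

View pics/top.png

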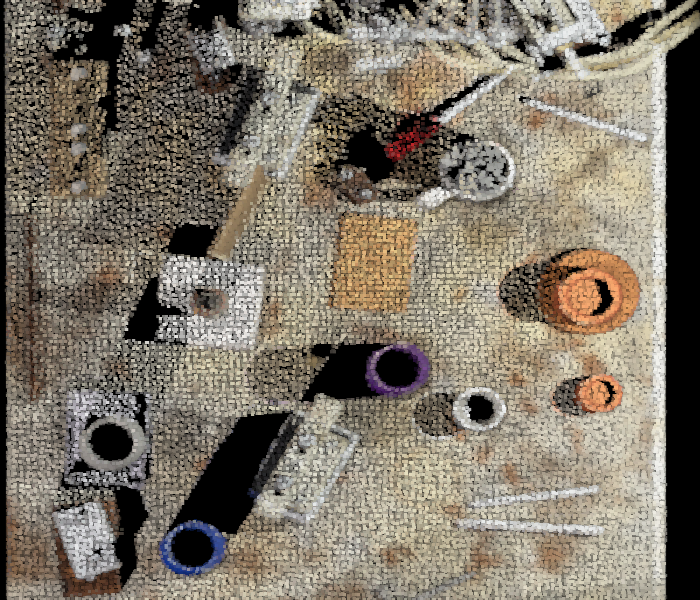

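The top map shows the places. The brown plate leans next to the tile's far right corner, the fixture lies between the blue and purple cups, and the wooden block is next to the tray. Next I need exact centres of the fixed places and the obstacle heights.

```bash
python3 - <<'E'
from h import *
S={n:load(f"pics/{n}0.npz") for n in("scene","side")}
C={n:cloud(c) for n,c in S.items()}
for n in S:
    c=S[n];X=C[n];hsv=cv2.cvtColor(c["pixels"],cv2.COLOR_RGB2HSV)
    def reg(cen,R,z0,z1,m): return (np.hypot(X[...,0]-cen[0],X[...,1]-cen[1])<R)&(X[...,2]>z0)&(X[...,2]<z1)&m
    for k,cen,R,z0,z1,m,z in(("mat",(.64,-.03),.08,0.000,.012,(hsv[...,1]>110)&(hsv[...,2]>120),.005),("tile",(.6,.14),.085,.015,.028,hsv[...,1]<50,.022),("trayrim",(.435,.238),.075,.006,.013,hsv[...,1]<256,.01),("board",(.608,-.243),.06,.0125,.02,hsv[...,1]>60,.016)):
        M=reg(cen,R,z0,z1,m).astype(np.uint8); 
        L=cv2.connectedComponentsWithStats(M)
        if k!="trayrim": M=(L[1]==1+np.argmax(L[2][1:,4])).astype(np.uint8)
        v,u=np.nonzero(M); P=plane(c,np.c_[u,v],z)
        r=cv2.minAreaRect(np.float32(P[:,:2]*1000)); print(k,n,len(P),np.round(r[0],1),np.round(r[1],1),round(r[2],1), np.ptp(P,axis=0).round(3))
P=np.r_[C["scene"].reshape(-1,3),C["side"].reshape(-1,3)]
for k,x0,x1,y0,y1 in(("plate",.64,.76,.06,.13),("fixture",.33,.49,-.02,.09),("block",.25,.37,.22,.30),("back fixture",.74,.88,.02,.12),("backblk",.7,.8,.12,.25),("mug",.7,.8,-.18,-.07),("mugtop",.7,.8,-.18,-.07),("left",.5,.7,.2,.32),("brd-surr",.5,.75,-.34,-.17)):
    q=P[(P[:,0]>x0)&(P[:,0]<x1)&(P[:,1]>y0)&(P[:,1]<y1)&(P[:,2]>.03)&(P[:,2]<.4)]
    print(k,len(q),q.min(0).round(3) if len(q) else"",q.max(0).round(3)if len(q) else"", np.percentile(q[:,2],98).round(3) if len(q) else "")
for x in (.65,.67,.69,.71,.73,.75):
    q=P[(abs(P[:,0]-x)<.006)&(P[:,1]>.05)&(P[:,1]<.15)&(P[:,2]>.03)&(P[:,2]<.2)]
    if len(q): print(x,q[:,1].min().round(3),q[:,1].max().round(3),q[:,2].max().round(3))
E
```

```text
mat scene 746 [639.6 -22.8] [ 73.6 110.2] 83.6 [0.113 0.082 0.   ]
tile scene 919 [589.5 143.7] [101.7 112.1] 83.9 [0.119 0.105 0.   ]
trayrim scene 252 [434.8 243.9] [ 81.7 115.1] 88.2 [0.117 0.082 0.   ]
board scene 277 [ 602.  -216.1] [99.3 60.1] 9.2 [0.101 0.066 0.   ]
mat side 1116 [642.5 -30.9] [ 72.7 106.2] 84.2 [0.109 0.08  0.   ]
tile side 1192 [596.7 132.4] [108.6  97.7] 83.6 [0.106 0.115 0.   ]
trayrim side 236 [427.7 238. ] [ 86.5 132.7] 88.4 [0.133 0.089 0.   ]
board side 1470 [ 609.3 -255.5] [99.4 84.6] 4.6 [0.1   0.087 0.   ]
plate 2479 [0.648 0.06  0.03 ] [0.76  0.13  0.118] 0.115
fixture 5963 [ 0.34  -0.014  0.03 ] [0.49  0.09  0.128] 0.122
block 2576 [0.253 0.228 0.03 ] [0.367 0.299 0.06 ] 0.056
back fixture 4762 [0.74  0.027 0.03 ] [0.88  0.12  0.127] 0.123
backblk 204 [0.702 0.12  0.03 ] [0.798 0.25  0.116] 0.115
mug 4443 [ 0.704 -0.17   0.03 ] [ 0.79  -0.07   0.138] 0.133
mugtop 4443 [ 0.704 -0.17   0.03 ] [ 0.79  -0.07   0.138] 0.133
left 0   
brd-surr 2485 [ 0.5   -0.278  0.03 ] [ 0.749 -0.17   0.08 ] 0.073
0.65 0.121 0.141 0.09
0.67 0.111 0.135 0.089
0.69 0.104 0.127 0.088
0.71 0.094 0.119 0.089
0.73 0.086 0.124 0.116
0.75 0.059 0.128 0.118
```

arm_command(
  rows=[
    [0,0,0,0,0,0.088,0],
    [0,0,0,0,0,0.088,0],
    [0.051,-0.084,0,0,0,0,0],
    [0.051,-0.084,0,0,0,0,0],
    [0.051,-0.084,0,0,0,0,0],
    [0.051,-0.084,0,0,0,0,0],
    [0.051,-0.084,0,0,0,0,0],
    [0.051,-0.084,0,0,0,0,0],
    [0.051,-0.084,0,0,0,0,0],
    [0.051,-0.084,0,0,0,0,0],
    [0.051,-0.084,0,0,0,0,0],
    [0.051,-0.084,0,0,0,0,0],
  ],
)

```text
clock: 1.35
ee_pos: [0.4193, -0.1556, 0.2187]
eef_rot: [1.0, -0.0, 0.0, 0.0]
wrist_force: [1.1, -0.5, -0.4]
gripper_width: 0.093
grasp_force: 0.0
```

arm_command(
  rows=[
    [0.051,-0.0843,0,0,0,0,0],
    [0.051,-0.0843,0,0,0,0,0],
    [0.051,-0.0843,0,0,0,0,0],
    [0.051,-0.0843,0,0,0,0,0],
    [0.051,-0.0843,0,0,0,0,0],
    [0.051,-0.0843,0,0,0,0,0],
    [0.051,-0.0843,0,0,0,0,0],
    [0,0,0.08,0,0,0,0],
    [0,0,0,0,0,0,0],
  ],
)

```text
clock: 2.25
ee_pos: [0.5941, 0.1383, 0.1723]
eef_rot: [1.0, 0.001, -0.005, 0.001]
wrist_force: [-0.1, -0.4, -1.3]
gripper_width: 0.0928
grasp_force: 0.0
```

```bash
python3 - <<'E'
from rig import *
import cv2,numpy as np
c=capture("wrist"); np.savez("pics/w1.npz",**c); cv2.imwrite("pics/w1.png",c["pixels"][:,:,::-1]); print(get_obs()["ee_pos"])
E
```

```text
[0.59458986 0.13738301 0.17478859]
```

View pics/w1.png

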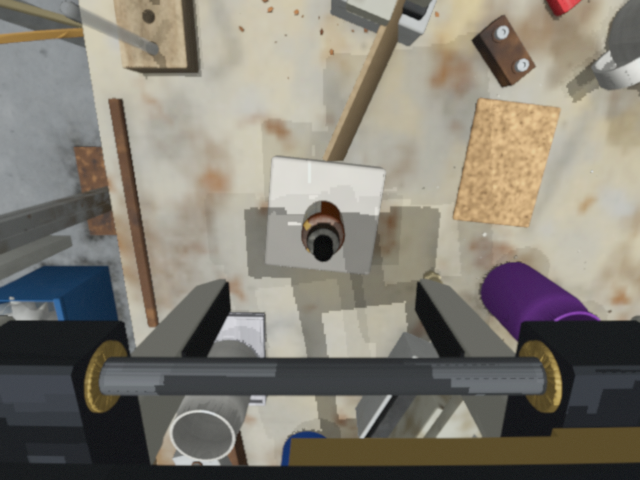

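The wrist view shows the bottle at (322,245) on the tile, the mat at (507,162) and the nozzle tip at (430,275). I'll measure them from this picture.

```bash
cat >> h.py <<'E'
def rect(c,X,cen,R,z0,z1,m,z):
    M=((np.hypot(X[...,0]-cen[0],X[...,1]-cen[1])<R)&(X[...,2]>z0)&(X[...,2]<z1)&m).astype(np.uint8)
    L=cv2.connectedComponentsWithStats(M); M=L[1]==1+np.argmax(L[2][1:,4])
    v,u=np.nonzero(M); r=cv2.minAreaRect(np.float32(plane(c,np.c_[u,v],z)[:,:2]*1000)); return np.round(r[0],1),np.round(r[1],1),round(r[2],1)
E
python3 - <<'E'
from h import *
c=load("pics/w1.npz");X=cloud(c);h=cv2.cvtColor(c["pixels"],cv2.COLOR_RGB2HSV)
print("tile",rect(c,X,(.595,.14),.085,.018,.03,h[...,1]<256,.022))
print("mat",rect(c,X,(.641,-.03),.085,-.005,.015,(h[...,1]>90),.005))
print("bottle",fit(band(X,(.598,.139),.03,.03,.08),.0165,(.598,.139)))
P=band(X,(.598,.139),.03,.095,.13);print("bulb",P.mean(0))
P=band(X,(.524,.038),.025,.03,.05);print("noz",P.mean(0),len(P))
E
```

```text
tile (array([596.5, 138.1]), array([99.1, 99.3]), 83.8)
mat (array([641.8, -26.7]), array([ 73.5, 108. ]), 84.1)
bottle (array([0.5971, 0.1384]), np.float64(0.0002), 553)
bulb [0.6001734  0.13811252 0.10769463]
noz [nan nan nan] 0<stdin>:7: RuntimeWarning: Mean of empty slice.
  ret = um.true_divide(
```

arm_command(
  rows=[
    [0.0054,-0.0024,0.06,0,0,0,0],
    [0,0,0.08,0,0,0,0],
    [0,0,0.08,0,0,0,0],
    [0,0,0.034,0,0,0,0],
    [0,0,0,0,0,0,0],
    [0,0,0,0,0,0,255],
    [0,0,0,0,0,0,255],
    [0,0,0,0,0,0,255],
    [0,0,0,0,0,0,255],
    [0,0,0,0,0,0,255],
    [0,0,0,0,0,0,255],
    [0,0,0,0,0,0,255],
  ],
)

```text
clock: 3.5
ee_pos: [0.6, 0.1387, 0.0517]
eef_rot: [1.0, -0.0, -0.0, 0.0]
wrist_force: [0.1, -0.8, 0.2]
gripper_width: 0.0418
grasp_force: 0.0
```

arm_command(
  rows=[
    [0,0,0,0,0,0,255],
    [0,0,0,0,0,0,255],
    [0,0,0,0,0,0,255],
    [0,0,0,0,0,0,255],
    [0,0,0,0,0,0,255],
  ],
)

```text
clock: 4.0
ee_pos: [0.6, 0.1386, 0.0516]
eef_rot: [1.0, -0.0, -0.0, 0.0]
wrist_force: [-0.1, -0.6, -0.5]
gripper_width: 0.0316
grasp_force: 30.0
```

arm_command(
  rows=[
    [0,0,-0.08,0,0,0,255],
    [0,0,-0.08,0,0,0,255],
    [0,0,-0.04,0,0,0,255],
    [0.0222,0.0828,0,0,0,0,255],
    [0.0222,0.0828,0,0,0,0,255],
    [0.0222,0.0828,0,0,0,0,255],
    [0.0222,0.0828,0,0,0,0,255],
    [0,0,0.08,0,0,0,255],
    [0,0,0.08,0,0,0,255],
    [0,0,0.04,0,0,0,255],
    [0,0,0.02,0,0,0,255],
    [0,0,0,0,0,0,255],
  ],
)

```text
clock: 5.2
ee_pos: [0.6432, -0.0268, 0.04]
eef_rot: [1.0, -0.0, -0.001, -0.0]
wrist_force: [-0.4, -0.0, -1.1]
gripper_width: 0.0315
grasp_force: 30.0
```

arm_command(
  rows=[
    [0,0,0.006,0,0,0,255],
    [0,0,0.004,0,0,0,255],
    [0,0,0,0,0,0,255],
    [0,0,0,0,0,0,0],
    [0,0,0,0,0,0,0],
    [0,0,0,0,0,0,0],
    [0,0,0,0,0,0,0],
    [0,0,0,0,0,0,0],
    [0,0,0,0,0,0,0],
    [0,0,-0.08,0,0,0,0],
    [0,0,-0.09,0,0,0,0],
    [0,0,-0.09,0,0,0,0],
  ],
)

```text
clock: 6.4
ee_pos: [0.6437, -0.0269, 0.1674]
eef_rot: [1.0, -0.0, -0.001, -0.0]
wrist_force: [0.7, -0.8, 0.8]
gripper_width: 0.0925
grasp_force: 0.0
```

arm_command(
  rows=[
    [0,0,-0.07,0,0,0,0],
    [-0.016,0.0864,0,0,0,0,0],
    [-0.016,0.0864,0,0,0,0,0],
    [-0.016,0.0864,0,0,0,0,0],
    [-0.016,0.0864,0,0,0,0,0],
    [-0.016,0.0864,0,0,0,0,0],
    [0,0,0,0,0,0,0],
    [0,0,0,0,0,0,0],
    [0,0,0,0,0,0,0],
  ],
)

```text
clock: 7.3
ee_pos: [0.6044, -0.242, 0.2015]
eef_rot: [1.0, -0.0, -0.0, -0.0]
wrist_force: [-0.3, 0.2, -0.3]
gripper_width: 0.0931
grasp_force: 0.0
```

```bash
python3 - <<'E'
from rig import *
from h import *
print(get_obs()["ee_pos"],get_obs()["gripper_width"])
c=capture("wrist"); np.savez("pics/w2.npz",**c); X=cloud(c)
s=(.6035,-.243)
P=band(X,s,.045,.068,.078);print("rim",P.mean(0),len(P)); r=cv2.minEnclosingCircle(np.float32(P[:,:2]*1000));print(r)
P=band(X,s,.055,.028,.052);print("body",fit(P,.033,s))
P=band(X,(.609,-.244),.07,.0125,.02);print("board",cv2.minEnclosingCircle(np.float32(P[:,:2]*1000)))
b=capture("side");np.savez("pics/s2.npz",**b); Y=cloud(b); print("bottle",fit(band(Y,(.6418,-.027),.03,.015,.06),.0165,(.6418,-.027)))
P=band(Y,(.6418,-.027),.03,.09,.13);print(len(P),P.mean(0))
P=band(Y,(.524,.038),.03,.01,.05);print("noz",len(P),P.mean(0))
cv2.imwrite("pics/w2.png",c["pixels"][:,:,::-1])
E
```

```text
[ 0.60444426 -0.24196375  0.20151674] 0.09312359873148898
rim [ 0.60301165 -0.24433103  0.07174844] 1884
((602.5286254882812, -244.4583740234375), 31.068565368652344)
body (array([ 0.6021, -0.2443]), np.float64(0.0001), 244)
board ((608.2981567382812, -245.28770446777344), 49.82381820678711)
bottle (array([ 0.6418, -0.027 ]), np.float64(nan), 0)
0 [nan nan nan]
noz 0 [nan nan nan]
  return _methods._mean(a, axis=axis, dtype=dtype,
  ret = ret.dtype.type(ret / rcount)
<stdin>:10: RuntimeWarning: Mean of empty slice.
  ret = um.true_divide(
<stdin>:11: RuntimeWarning: Mean of empty slice.
```

arm_command(
  rows=[
    [-0.004,0.0046,0.095,0,0,0,0],
    [0,0,0.095,0,0,0,0],
    [0,0,0.095,0,0,0,0],
    [0,0,0.04,0,0,0,0],
    [0,0,0.032,0,0,0,0],
    [0,0,0,0,0,0,0],
    [0,0,0,0,0,0,255],
    [0,0,0,0,0,0,255],
    [0,0,0,0,0,0,255],
    [0,0,0,0,0,0,255],
    [0,0,0,0,0,0,255],
    [0,0,0,0,0,0,255],
  ],
)

```text
clock: 8.6
ee_pos: [0.6032, -0.2455, 0.0248]
eef_rot: [1.0, -0.0, 0.001, 0.0]
wrist_force: [-0.2, 1.0, 6.4]
gripper_width: 0.0655
grasp_force: 30.0
```

```bash
python3 - <<'E'
from rig import *
from h import *
o=get_obs();print(o["ee_pos"],o["gripper_width"],o["grasp_force"],o["wrist_force"])
E
python3 - <<'E'
from h import *
c=load("pics/w2.npz");X=cloud(c)
P=band(X,(.6418,-.027),.05,.03,.13);print("bottle w",len(P),P.min(0),P.max(0)) if len(P) else print("out of view")
E
```

```text
[ 0.60323737 -0.24551061  0.02478143] 0.06552701308948652 30.001332317478955 [-0.23634123  0.98961933  6.381166  ]
bottle w 2502 [ 0.62611867 -0.04519911  0.03008521] [ 0.6584776  -0.01587052  0.10787916]
```

View pics/w2.png

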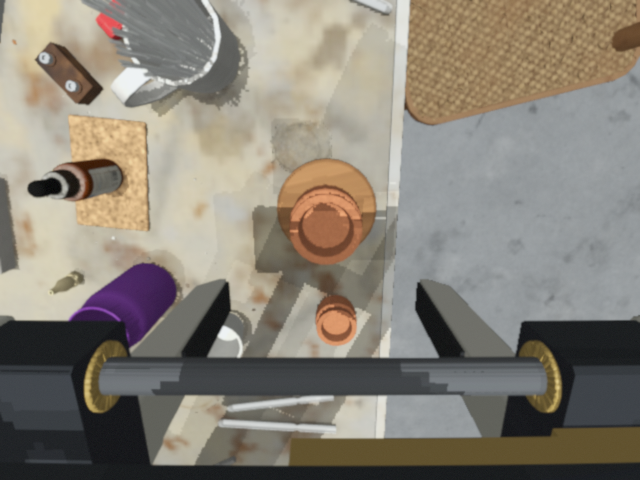

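The wrist view shows the bottle upright on the mat at (110,178) and the nozzle still standing at (67,282). The stand is gripped at 65.5 mm, so I'll lift it and carry it to the tile.

arm_command(
  rows=[
    [0,0,-0.02,0,0,0,255],
    [0,0,-0.08,0,0,0,255],
    [0,0,-0.08,0,0,0,255],
    [0,0,-0.08,0,0,0,255],
    [0,0,-0.06,0,0,0,255],
    [-0.0015,-0.096,0,0,0,0,255],
    [-0.0015,-0.096,0,0,0,0,255],
    [-0.0015,-0.096,0,0,0,0,255],
    [-0.0015,-0.096,0,0,0,0,255],
    [-0.0015,-0.096,0,0,0,0,255],
    [-0.0015,-0.096,0,0,0,0,255],
    [-0.0015,-0.096,0,0,0,0,255],
  ],
)

```text
clock: 9.8
ee_pos: [0.5966, 0.0924, 0.1835]
eef_rot: [1.0, -0.0, -0.0, 0.0]
wrist_force: [1.8, -0.2, -3.0]
gripper_width: 0.0655
grasp_force: 30.0
```

arm_command(
  rows=[
    [-0.0015,-0.096,0,0,0,0,255],
    [0,0,0,0,0,0,255],
    [0,0,0,0,0,0,255],
    [0,0,0,0,0,0,255],
  ],
)

```text
clock: 10.2
ee_pos: [0.5964, 0.1377, 0.1831]
eef_rot: [1.0, -0.001, -0.0, 0.0]
wrist_force: [-0.3, -1.1, -1.9]
gripper_width: 0.0655
grasp_force: 30.0
```

arm_command(
  rows=[
    [0.0012,-0.0016,0.09,0,0,0,255],
    [0,0,0.09,0,0,0,255],
    [0,0,0.08,0,0,0,255],
    [0,0,0.03,0,0,0,255],
    [0,0,0.01,0,0,0,255],
    [0,0,0,0,0,0,255],
    [0,0,0,0,0,0,255],
  ],
)

```text
clock: 10.9
ee_pos: [0.5993, 0.1395, 0.036]
eef_rot: [1.0, -0.001, 0.002, -0.0]
wrist_force: [0.2, -0.4, -1.7]
gripper_width: 0.0651
grasp_force: 30.0
```

arm_command(
  rows=[
    [-0.003,0.001,0.004,0,0,0,255],
    [0,0,0.003,0,0,0,255],
    [0,0,0,0,0,0,255],
  ],
)

```text
clock: 11.2
ee_pos: [0.5964, 0.1392, 0.0308]
eef_rot: [1.0, -0.0, 0.001, -0.0]
wrist_force: [-0.1, -0.8, 1.9]
gripper_width: 0.0656
grasp_force: 30.0
```

arm_command(
  rows=[
    [0,0,0,0,0,0,255],
  ],
)

```text
clock: 11.3
ee_pos: [0.5964, 0.1392, 0.0307]
eef_rot: [1.0, -0.0, 0.001, -0.0]
wrist_force: [-1.7, -0.6, 3.8]
gripper_width: 0.0656
grasp_force: 30.0
```

arm_command(
  rows=[
    [0,0,0.001,0,0,0,255],
    [0,0,0,0,0,0,0],
    [0,0,0,0,0,0,0],
    [0,0,0,0,0,0,0],
    [0,0,0,0,0,0,0],
    [0,0,-0.08,0,0,0,0],
    [0,0,-0.09,0,0,0,0],
    [0,0,-0.09,0,0,0,0],
    [0,0,-0.09,0,0,0,0],
    [0,0,0,0,0,0,0],
    [0,0,0,0,0,0,0],
  ],
)

```text
clock: 12.4
ee_pos: [0.5966, 0.1392, 0.2059]
eef_rot: [1.0, -0.0, 0.002, -0.0]
wrist_force: [0.2, -0.1, -0.1]
gripper_width: 0.093
grasp_force: 0.0
```

```bash
python3 - <<'E'
from rig import *
from h import *
o=get_obs();print(o["ee_pos"],o["gripper_width"],o["wrist_force"])
c=capture("wrist"); np.savez("pics/w3.npz",**c); X=cloud(c);h=cv2.cvtColor(c["pixels"],cv2.COLOR_RGB2HSV)
s=(.596,.1385)
P=band(X,s,.045,.074,.084);print("rim",P.mean(0),len(P),np.percentile(P[:,2],[5,50,95]),cv2.minEnclosingCircle(np.float32(P[:,:2]*1000)))
print("body",fit(band(X,s,.055,.034,.057),.033,s))
print("tile",rect(c,X,s,.085,.018,.03,h[...,1]<256,.022))
P=band(X,(.435,.238),.045,.096,.11);print("cup",len(P),P.mean(0),cv2.minEnclosingCircle(np.float32(P[:,:2]*1000)))
E
```

```text
[0.59661448 0.1392054  0.20588869] 0.09302506277094136 [ 0.18478901 -0.07344489 -0.12392202]
rim [0.59602355 0.13936816 0.07774155] 1900 [0.07581354 0.07783666 0.07913527] ((595.7264404296875, 139.28321838378906), 31.015085220336914)
body (array([0.5954, 0.1393]), np.float64(0.0001), 194)
tile (array([596.5, 138.1]), array([99.2, 99.3]), 83.8)
cup 657 [0.42123538 0.23839345 0.10096494] ((431.8614807128906, 236.15821838378906), 27.363679885864258)
```

arm_command(
  rows=[
    [-0.081,-0.0497,0,0,0,0,0],
    [-0.081,-0.0497,0,0,0,0,0],
    [-0.081,-0.0497,0,0,0,0,0],
    [-0.081,-0.0497,0,0,0,0,0],
    [0,0,0,0,0,0,0],
    [0,0,0,0,0,0,0],
  ],
)

```text
clock: 13.05
ee_pos: [0.4321, 0.2387, 0.2023]
eef_rot: [1.0, 0.001, -0.001, 0.001]
wrist_force: [0.3, 0.4, 0.1]
gripper_width: 0.0927
grasp_force: 0.0
```

```bash
python3 - <<'E'
from rig import *
from h import *
o=get_obs();print(o["ee_pos"],o["gripper_width"],o["wrist_force"])
c=capture("wrist"); np.savez("pics/w4.npz",**c); X=cloud(c)
s=(.4347,.2385)
P=band(X,s,.045,.097,.11);print("rim",len(P),P.mean(0),cv2.minEnclosingCircle(np.float32(P[:,:2]*1000)))
print("body",fit(band(X,s,.05,.015,.08),.03,s))
E
```

```text
[0.43210844 0.23869236 0.2022577 ] 0.09269470697594011 [0.3375633  0.41037545 0.05688115]
rim 749 [0.43109649 0.23655079 0.10207242] ((432.7852783203125, 236.7353515625), 26.707889556884766)
body (array([0.434 , 0.2368]), np.float64(0.0008), 2006)
```

arm_command(
  rows=[
    [0.004,0.0034,0.09,0,0,0,0],
    [0,0,0.09,0,0,0,0],
    [0,0,0.09,0,0,0,0],
    [0,0,0.052,0,0,0,0],
    [0,0,0,0,0,0,0],
    [0,0,0,0,0,0,255],
    [0,0,0,0,0,0,255],
    [0,0,0,0,0,0,255],
    [0,0,0,0,0,0,255],
    [0,0,0,0,0,0,255],
    [0,0,0,0,0,0,255],
    [0,0,0,0,0,0,255],
  ],
)

```text
clock: 14.3
ee_pos: [0.4365, 0.2372, 0.0443]
eef_rot: [1.0, -0.0, 0.001, -0.0]
wrist_force: [0.1, -0.7, 6.2]
gripper_width: 0.0594
grasp_force: 30.0
```

arm_command(
  rows=[
    [0,0,0,0,0,0,255],
    [0,0,0,0,0,0,255],
  ],
)

```text
clock: 14.5
ee_pos: [0.4365, 0.2371, 0.0443]
eef_rot: [1.0, -0.0, 0.001, -0.0]
wrist_force: [-1.0, -1.3, 6.8]
gripper_width: 0.0592
grasp_force: 30.0
```

arm_command(
  rows=[
    [0,0,-0.04,0,0,0,255],
    [0,0,-0.08,0,0,0,255],
    [0,0,-0.08,0,0,0,255],
    [0,0,-0.08,0,0,0,255],
    [0,0,-0.072,0,0,0,255],
    [0.0317,0.0875,0,0,0,0,255],
    [0.0317,0.0875,0,0,0,0,255],
    [0.0317,0.0875,0,0,0,0,255],
    [0.0317,0.0875,0,0,0,0,255],
    [0.0317,0.0875,0,0,0,0,255],
    [0.0317,0.0875,0,0,0,0,255],
  ],
)

```text
clock: 15.6
ee_pos: [0.5307, -0.0275, 0.2191]
eef_rot: [1.0, -0.0, 0.0, -0.0]
wrist_force: [1.6, 0.4, -0.9]
gripper_width: 0.0592
grasp_force: 30.0
```

arm_command(
  rows=[
    [0.0317,0.0875,0,0,0,0,255],
    [0.0317,0.0875,0,0,0,0,255],
    [0.0317,0.0875,0,0,0,0,255],
    [0.0317,0.0875,0,0,0,0,255],
    [0.0317,0.0875,0,0,0,0,255],
    [0,0,0,0,0,0,255],
    [0,0,0,0,0,0,255],
  ],
)

```text
clock: 16.3
ee_pos: [0.6092, -0.2453, 0.2178]
eef_rot: [1.0, -0.001, -0.001, -0.001]
wrist_force: [0.7, 0.9, -1.0]
gripper_width: 0.059
grasp_force: 30.0
```

```bash
python3 - <<'E'
from rig import *
from h import *
o=get_obs();print(o["ee_pos"],o["gripper_width"],o["wrist_force"])
c=capture("wrist"); np.savez("pics/w5.npz",**c); X=cloud(c)
P=band(X,(.609,-.244),.07,.0125,.02);print("board",len(P),cv2.minEnclosingCircle(np.float32(P[:,:2]*1000)))
e=o["ee_pos"];P=band(X,e,.045,e[2]-.03,e[2]+.07);print("cup",len(P),P[:,2].min(),P[:,2].max(),fit(P[P[:,2]<e[2]+.03],.03,e[:2])) 
b=capture("scene");np.savez("pics/sc5.npz",**b);Y=cloud(b);h=cv2.cvtColor(b["pixels"],cv2.COLOR_RGB2HSV)
print("tray",rect(b,Y,(.435,.24),.08,.0005,.016,(h[...,1]<40),.006))
cv2.imwrite("pics/tray.png",cv2.resize(b["pixels"][200:420,150:450,::-1],None,fx=2,fy=2))
E
```

```text
[ 0.6092046  -0.24532705  0.21776733] 0.05903321043113502 [ 0.65535067  0.87869598 -1.04040637]
board 5448 ((608.24072265625, -245.3415069580078), 49.82454299926758)
cup 25538 0.18779173790892853 0.2877257235900803 (array([ 0.6065, -0.2455]), np.float64(0.0009), 9861)
tray (array([437.3, 259.2]), array([124.3, 133.1]), 89.9)
```

View pics/tray.png

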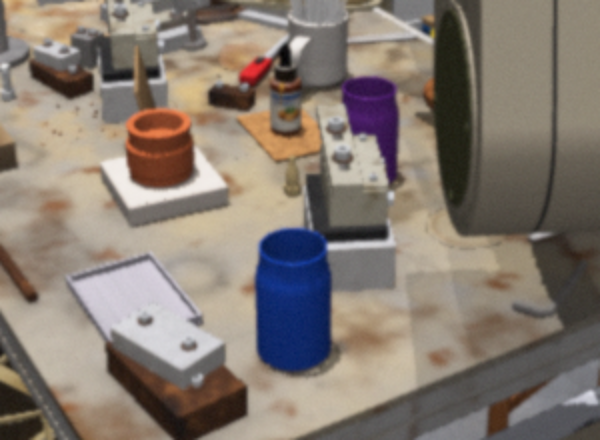

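The picture shows the stand on the tile at crop (160,145), the bottle on the mat at (287,95), the nozzle standing at (292,178), and the tray empty at (135,290). Lowering the cup.

arm_command(
  rows=[
    [0.0036,0,0.09,0,0,0,255],
    [0,0,0.09,0,0,0,255],
    [0,0,0.08,0,0,0,255],
    [0,0,0.04,0,0,0,255],
    [0,0,0.014,0,0,0,255],
    [0,0,0,0,0,0,255],
    [0,0,0,0,0,0,255],
    [0,0,0,0,0,0,255],
  ],
)

```text
clock: 17.2
ee_pos: [0.6131, -0.245, 0.0649]
eef_rot: [1.0, -0.0, 0.002, 0.001]
wrist_force: [0.6, -0.1, -0.5]
gripper_width: 0.0592
grasp_force: 30.0
```

arm_command(
  rows=[
    [-0.004,0,0.008,0,0,0,255],
    [0,0,0.004,0,0,0,255],
    [0,0,0.002,0,0,0,255],
    [0,0,0,0,0,0,255],
    [0,0,0,0,0,0,255],
  ],
)

```text
clock: 17.7
ee_pos: [0.61, -0.245, 0.0573]
eef_rot: [1.0, -0.0, 0.001, 0.0]
wrist_force: [-5.2, 2.0, 11.5]
gripper_width: 0.059
grasp_force: 30.0
```

arm_command(
  rows=[
    [0,0,0,0,0,0,0],
    [0,0,0,0,0,0,0],
    [0,0,0,0,0,0,0],
    [0,0,0,0,0,0,0],
    [0,0,0,0,0,0,0],
    [0,0,-0.06,0,0,0,0],
    [0,0,-0.08,0,0,0,0],
    [0,0,-0.09,0,0,0,0],
    [0,0,-0.08,0,0,0,0],
    [0,0,0,0,0,0,0],
    [0,0,0,0,0,0,0],
  ],
)

```text
clock: 18.8
ee_pos: [0.6104, -0.2449, 0.2119]
eef_rot: [1.0, -0.0, 0.001, 0.001]
wrist_force: [0.1, -0.3, -1.0]
gripper_width: 0.0928
grasp_force: 0.0
```

```bash
python3 - <<'E'
from rig import *
from h import *
o=get_obs();print(o["ee_pos"],o["gripper_width"],o["wrist_force"])
c=capture("wrist"); np.savez("pics/w6.npz",**c); X=cloud(c)
s=(.6083,-.245)
P=band(X,s,.07,.0125,.02);print("board",len(P),cv2.minEnclosingCircle(np.float32(P[:,:2]*1000)))
for z in (.03,.05,.07,.09): print("cup",z,fit(band(X,s,.045,z-.01,z+.01),.03,s))
P=band(X,s,.045,.11,.13);print("rim",len(P),P[:,2].max(),P.mean(0))
s=(.6418,-.027);print("bottle",fit(band(X,s,.03,.02,.06),.0165,s)); P=band(X,s,.03,.085,.12);print("bulb",P.mean(0),len(P))
E
```

```text
[ 0.61036583 -0.24494829  0.21188726] 0.09275028741741514 [ 0.0697127  -0.29589608 -0.97059491]
board 4190 ((608.4304809570312, -245.2524871826172), 49.79274368286133)
cup 0.03 (array([ 0.6077, -0.2448]), np.float64(0.0006), 594)
cup 0.05 (array([ 0.6073, -0.2449]), np.float64(0.0007), 605)
cup 0.07 (array([ 0.6074, -0.2449]), np.float64(0.0007), 704)
cup 0.09 (array([ 0.6058, -0.2449]), np.float64(0.0015), 900)
rim 764 0.118209869446924 [ 0.60440868 -0.24485587  0.11503071]
bottle (array([ 0.6418, -0.0274]), np.float64(0.0003), 880)
bulb [ 0.64246036 -0.03079882  0.09807024] 445
```

arm_command(
  rows=[
    [0.0126,-0.0871,0,0,0,0,0],
    [0.0126,-0.0871,0,0,0,0,0],
    [0.0126,-0.0871,0,0,0,0,0],
    [0.0126,-0.0871,0,0,0,0,0],
    [0.0126,-0.0871,0,0,0,0,0],
    [0,0,0.06,0,0,0,0],
    [0,0,0.08,0,0,0,0],
    [0,0,0,0,0,0,0],
    [0,0,0,0,0,0,0],
    [0,0,0,0,0,0,0],
  ],
)

```text
clock: 19.85
ee_pos: [0.6418, -0.0273, 0.1417]
eef_rot: [1.0, -0.001, 0.001, 0.0]
wrist_force: [1.1, 0.3, 0.3]
gripper_width: 0.0926
grasp_force: 0.0
```

Down 0.107, then close.

arm_command(
  rows=[
    [0,0,0.08,0,0,0,0],
    [0,0,0.08,0,0,0,0],
    [0,0,0.054,0,0,0,0],
    [0,0,0,0,0,0,0],
    [0,0,0,0,0,0,255],
    [0,0,0,0,0,0,255],
    [0,0,0,0,0,0,255],
    [0,0,0,0,0,0,255],
    [0,0,0,0,0,0,255],
    [0,0,0,0,0,0,255],
    [0,0,0,0,0,0,255],
    [0,0,0,0,0,0,255],
  ],
)

```text
clock: 21.05
ee_pos: [0.641, -0.0268, 0.033]
eef_rot: [1.0, -0.0, -0.0, -0.0]
wrist_force: [0.2, -0.8, -0.5]
gripper_width: 0.0338
grasp_force: 0.0
```

arm_command(
  rows=[
    [0,0,0,0,0,0,255],
    [0,0,0,0,0,0,255],
    [0,0,0,0,0,0,255],
    [0,0,0,0,0,0,255],
  ],
)

```text
clock: 21.45
ee_pos: [0.641, -0.0268, 0.033]
eef_rot: [1.0, -0.0, -0.0, -0.0]
wrist_force: [-0.5, 0.6, -1.0]
gripper_width: 0.0315
grasp_force: 30.0
```

arm_command(
  rows=[
    [0,0,-0.0785,0,0,0,255],
    [0,0,-0.0785,0,0,0,255],
    [0,0,-0.0785,0,0,0,255],
    [0,0,-0.0785,0,0,0,255],
    [-0.0591,-0.0759,0,0,0,0,255],
    [-0.0591,-0.0759,0,0,0,0,255],
    [-0.0591,-0.0759,0,0,0,0,255],
    [-0.0591,-0.0759,0,0,0,0,255],
    [-0.0591,-0.0759,0,0,0,0,255],
    [-0.0591,-0.0759,0,0,0,0,255],
    [-0.0591,-0.0759,0,0,0,0,255],
    [0,0,0,0,0,0,255],
  ],
)

```text
clock: 22.65
ee_pos: [0.4312, 0.243, 0.1903]
eef_rot: [1.0, 0.002, -0.0, -0.001]
wrist_force: [0.4, -0.6, -0.2]
gripper_width: 0.0314
grasp_force: 30.0
```

```bash
python3 - <<'E'
from rig import *
from h import *
c=capture("wrist"); o=get_obs();print(o["ee_pos"],o["gripper_width"],o["wrist_force"])
np.savez("pics/w7.npz",**c); X=cloud(c)
for r in ((.0065,.02),(.002,.0045)):
    P=band(X,(.434,.239),.075,*r); P=P[(P[:,0]>.38)];print(r,len(P),P.min(0).round(4),P.max(0).round(4),cv2.minAreaRect(np.float32(P[:,:2]*1000)))
e=o["ee_pos"];print("bottle",fit(band(X,e,.03,e[2]-.03,e[2]+.0),.0165,e[:2]))
im=c["pixels"][:,:,::-1].copy();cv2.imwrite("pics/w7.png",im)
E
```

```text
[0.43290049 0.2410511  0.19033939] 0.03169757585487593 [ 0.19178284 -0.4602108  -0.74628291]
(0.0065, 0.02) 1115 [0.3807 0.1989 0.0065] [0.4925 0.2814 0.0122] ((436.55615234375, 240.1217803955078), (80.22615814208984, 110.1797103881836), 88.53935241699219)
(0.002, 0.0045) 6588 [0.3837 0.1722 0.002 ] [0.4923 0.3044 0.0045] ((437.99444580078125, 238.41030883789062), (109.87102508544922, 130.5086212158203), 1.4054509401321411)
bottle (array([0.4325, 0.2431]), np.float64(0.0002), 851)
```

View pics/w7.png

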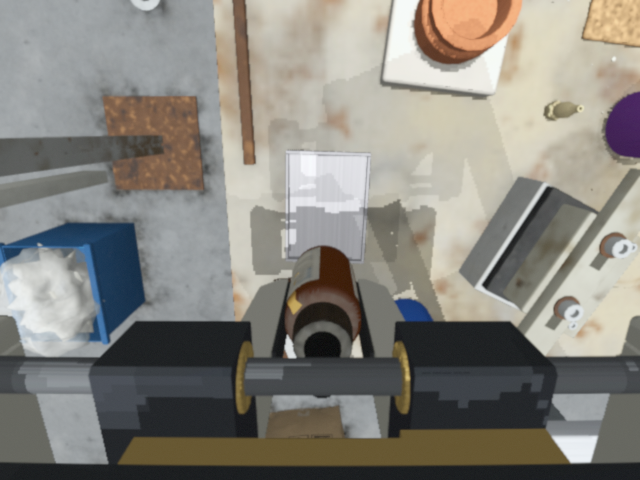

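The rim measures 110.2 x 80.2 mm with its centre at (.4366,.2401), which matches the given size. The tray shows at (328,205), with the bottle held upright above it.

arm_command(
  rows=[
    [0.005,0,0.08,0,0,0,255],
    [0,0,0.08,0,0,0,255],
    [0,0,0.08,0,0,0,255],
    [0,0,0.05,0,0,0,255],
    [0,0,0.01,0,0,0,255],
    [0,0,0,0,0,0,255],
    [0,0,0,0,0,0,255],
  ],
)

```text
clock: 23.4
ee_pos: [0.4386, 0.2391, 0.0419]
eef_rot: [1.0, -0.001, 0.001, -0.0]
wrist_force: [0.5, -0.1, -0.3]
gripper_width: 0.0316
grasp_force: 30.0
```

arm_command(
  rows=[
    [-0.0045,-0.002,0.014,0,0,0,255],
    [0,0,0.004,0,0,0,255],
    [0,0,0.002,0,0,0,255],
    [0,0,0,0,0,0,255],
    [0,0,0,0,0,0,255],
  ],
)

```text
clock: 23.9
ee_pos: [0.4351, 0.2402, 0.0309]
eef_rot: [1.0, -0.0, 0.0, -0.0]
wrist_force: [-2.7, -1.8, 6.5]
gripper_width: 0.0318
grasp_force: 30.0
```

arm_command(
  rows=[
    [0,0,0,0,0,0,0],
    [0,0,0,0,0,0,0],
    [0,0,0,0,0,0,0],
    [0,0,0,0,0,0,0],
    [0,0,0,0,0,0,0],
    [0,0,0,0,0,0,0],
    [0,0,-0.06,0,0,0,0],
    [0,0,-0.08,0,0,0,0],
    [0,0,-0.09,0,0,0,0],
    [0,0,-0.09,0,0,0,0],
    [0,0,0,0,0,0,0],
    [0,0,0,0,0,0,0],
  ],
)

```text
clock: 25.1
ee_pos: [0.4357, 0.2404, 0.1917]
eef_rot: [1.0, -0.0, 0.002, -0.001]
wrist_force: [-1.0, 0.3, -0.1]
gripper_width: 0.0933
grasp_force: 0.0
```

```bash
python3 - <<'E'
from rig import *
from h import *
c=capture("wrist"); o=get_obs();print(o["ee_pos"],o["gripper_width"],o["wrist_force"])
X=cloud(c)
for z in (.02,.04,.055): print("bottle",fit(band(X,(.4366,.24),.03,z-.01,z+.007),.0165,(.4366,.24)))
P=band(X,(.4366,.24),.03,.085,.12);print(P.mean(0),P[:,2].max())
E
```

```text
[0.43462151 0.23997817 0.18983545] 0.09307020048505421 [-0.36808608  0.2626842  -0.70391792]
bottle (array([0.4364, 0.2404]), np.float64(0.0001), 97)
bottle (array([0.4363, 0.2403]), np.float64(0.0001), 125)
bottle (array([0.436 , 0.2402]), np.float64(0.0003), 230)
[0.43800358 0.23999632 0.09902321] 0.10626515989227085
```

arm_command(
  rows=[
    [0.0093,0.0934,0,0,0,0,0],
    [0.0093,0.0934,0,0,0,0,0],
    [0.0093,0.0934,0,0,0,0,0],
    [0.0093,0.0934,0,0,0,0,0],
    [0.0093,0.0934,0,0,0,0,0],
    [0.0093,0.0934,0,0,0,0,0],
    [0.0093,0.0934,0,0,0,0,0],
    [0.0093,0.0934,0,0,0,0,0],
    [0,0,0,0,0,0,0],
    [0,0,0,0,0,0,0],
    [0,0,0,0,0,0,0],
  ],
)

```text
clock: 26.25
ee_pos: [0.4708, -0.1325, 0.1886]
eef_rot: [1.0, -0.0, -0.001, -0.001]
wrist_force: [0.1, 0.7, -0.0]
gripper_width: 0.093
grasp_force: 0.0
```

```bash
python3 - <<'E'
from rig import *
from h import *
c=capture("wrist"); np.savez("pics/w8.npz",**c);o=get_obs();print(o["ee_pos"],o["gripper_width"],o["wrist_force"])
X=cloud(c);s=(.473,-.133)
P=band(X,s,.04,.037,.046);print("rim",len(P),P.mean(0),cv2.minEnclosingCircle(np.float32(P[:,:2]*1000)))
print(fit(band(X,s,.04,.015,.025),.0213,s))
P=band(X,(.5205,-.05),.05,.02,.12);print("purple near",P.min(0),P.max(0))
E
```

```text
[ 0.47112713 -0.13229111  0.1890588 ] 0.09343525249753841 [-0.63175069  0.44000268 -0.62485056]
rim 655 [ 0.46831264 -0.13398965  0.04137481] ((470.881591796875, -133.7360382080078), 25.028099060058594)
(array([ 0.4741, -0.1335]), np.float64(0.001), 283)
purple near [ 0.48990009 -0.08158089  0.02000861] [ 0.54843758 -0.02189992  0.10287958]
```

Rim radius 25.0 mm at (.471,-.1337), height 41 mm, which fits. I'll turn the tool 90° so the gripper body stays clear of the purple cup.

arm_command(
  rows=[
    [0,0,0,0,0,-0.0909,0],
    [0,0,0,0,0,-0.0909,0],
    [0,0,0,0,0,-0.0909,0],
    [0,0,0,0,0,-0.0909,0],
    [0,0,0,0,0,-0.0909,0],
    [0,0,0,0,0,-0.0909,0],
    [0,0,0,0,0,-0.0909,0],
    [0,0,0,0,0,-0.0909,0],
    [0,0,0,0,0,-0.0909,0],
    [0,0,0,0,0,-0.0909,0],
    [0,0,0,0,0,-0.0909,0],
    [0,0,0,0,0,0,0],
  ],
)

```text
clock: 27.5
ee_pos: [0.4716, -0.1321, 0.1899]
eef_rot: [0.706, 0.709, 0.0, -0.0]
wrist_force: [-0.2, 0.3, -1.2]
gripper_width: 0.093
grasp_force: 0.0
```

arm_command(
  rows=[
    [-0.0025,0.003,0.08,0,0,0,0],
    [0,0,0.08,0,0,0,0],
    [0,0,0.08,0,0,0,0],
    [0,0,0,0,0,0,0],
    [0,0,0,0,0,0,0],
    [0,0,0,0,0,0,0],
  ],
)

```text
clock: 28.1
ee_pos: [0.4749, -0.1352, 0.0728]
eef_rot: [0.708, 0.707, 0.001, 0.002]
wrist_force: [0.3, 0.4, 0.6]
gripper_width: 0.0926
grasp_force: 0.0
```

```bash
python3 - <<'E'
from rig import *
from h import *
o=get_obs();print(o["ee_pos"],o["eef_rot"],o["joint_pos"].round(2))
c=capture("wrist"); np.savez("pics/w9.npz",**c)
X=cloud(c);s=(.472,-.133)
P=band(X,s,.04,.037,.046);print("rim",len(P),P.mean(0),cv2.minEnclosingCircle(np.float32(P[:,:2]*1000)))
print(fit(band(X,s,.04,.015,.025),.0213,s))
E
```

```text
[ 0.47491024 -0.13516624  0.07276953] [0.70768277 0.70652809 0.00073211 0.00161983] [-0.38 -0.04  1.94  0.    1.24 -0.38]
rim 1561 [ 0.47068443 -0.13748254  0.04120876] ((470.82989501953125, -133.91831970214844), 25.172311782836914)
(array([ 0.4709, -0.1308]), np.float64(0.0009), 759)
```

arm_command(
  rows=[
    [0.0026,-0.008,0.05,0,0,0,0],
    [0,0,0.046,0,0,0,0],
    [0,0,0,0,0,0,0],
    [0,0,0,0,0,0,0],
    [0,0,0,0,0,0,0],
  ],
)

```text
clock: 28.65
ee_pos: [0.4708, -0.1342, 0.0244]
eef_rot: [0.707, 0.707, 0.001, 0.002]
wrist_force: [-0.6, -0.5, 0.1]
gripper_width: 0.0931
grasp_force: 0.0
```

arm_command(
  rows=[
    [0,0,0.003,0,0,0,0],
    [0,0,0,0,0,0,255],
    [0,0,0,0,0,0,255],
    [0,0,0,0,0,0,255],
    [0,0,0,0,0,0,255],
    [0,0,0,0,0,0,255],
    [0,0,0,0,0,0,255],
    [0,0,0,0,0,0,255],
    [0,0,0,0,0,0,255],
    [0,0,0,0,0,0,255],
    [0,0,0,0,0,0,255],
  ],
)

```text
clock: 29.75
ee_pos: [0.4692, -0.1336, 0.0207]
eef_rot: [0.707, 0.707, 0.0, 0.0]
wrist_force: [0.6, -0.5, 0.4]
gripper_width: 0.0473
grasp_force: 30.0
```

arm_command(
  rows=[
    [0,0,-0.02,0,0,0,255],
    [0,0,-0.08,0,0,0,255],
    [0,0,-0.09,0,0,0,255],
    [0,0,-0.09,0,0,0,255],
    [0,0,-0.08,0,0,0,255],
    [0,0,0,0,0,0,255],
    [0,0,0,0,0,0,255],
  ],
)

```text
clock: 30.45
ee_pos: [0.4699, -0.1339, 0.2024]
eef_rot: [0.707, 0.707, 0.001, 0.001]
wrist_force: [0.1, -0.3, -1.8]
gripper_width: 0.0473
grasp_force: 30.0
```

```bash
python3 - <<'E'
from rig import *
from h import *
o=get_obs();e=o["ee_pos"];print(e,o["eef_rot"],o["gripper_width"],o["grasp_force"])
c=capture("wrist"); np.savez("pics/w10.npz",**c);cv2.imwrite("pics/w10.png",c["pixels"][:,:,::-1])
b=capture("side"); np.savez("pics/s10.npz",**b);cv2.imwrite("pics/s10.png",cv2.resize(b["pixels"][60:360,120:520,::-1],None,fx=2,fy=2))
X=cloud(c)
for z0,z1 in((-.03,-.02),(-.02,-.01),(-.01,0),(.014,.022)):
    P=band(X,e,.035,e[2]+z0,e[2]+z1);print(z0,len(P),P.mean(0)-e if len(P) else "",P.min(0)-e if len(P) else "",P.max(0)-e if len(P) else "")
E
```

```text
[ 0.46986009 -0.13387592  0.20237289] [7.07394188e-01 7.06817604e-01 5.73563772e-04 1.41711438e-03] 0.047283174951819 29.999843552650418
-0.03 0   
-0.02 2403 [ 0.0001919  -0.00424206 -0.01462187] [-0.01622658 -0.01769754 -0.01831854] [ 0.01733924  0.0190219  -0.01000365]
-0.01 1319 [-0.00076497 -0.00738571 -0.00471673] [-0.02753165 -0.01996717 -0.009997  ] [ 2.27806428e-02  2.04759770e-02 -2.72411903e-07]
0.014 2547 [-0.00475013 -0.00400297  0.01848692] [-0.03382769 -0.02279874  0.0140004 ] [0.03367146 0.02406766 0.0219977 ]
```

View pics/s10.png

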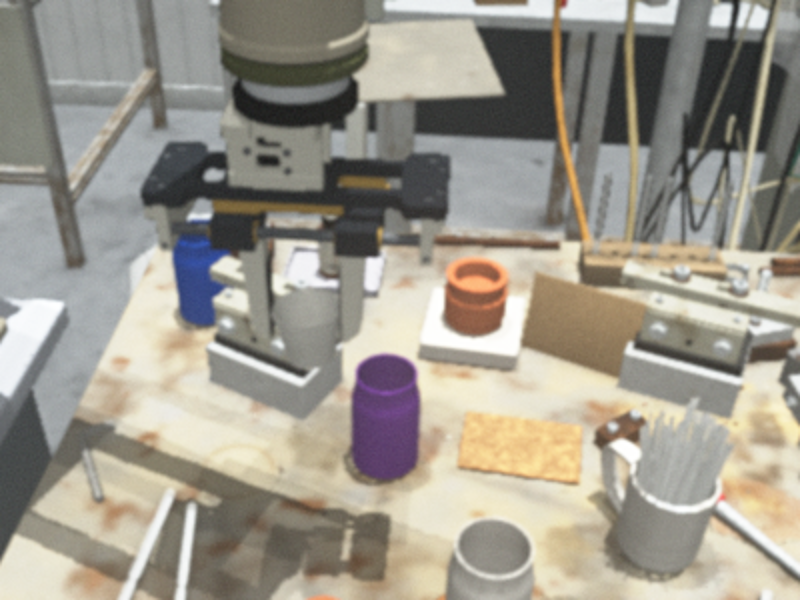

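The side view shows the crucible held upright at (310,325), the stand on the tile at (477,297) and the cup on the board. Carrying it to the stand.

arm_command(
  rows=[
    [0.0781,0.0359,0,0,0,0,255],
    [0.0781,0.0359,0,0,0,0,255],
    [0.0781,0.0359,0,0,0,0,255],
    [0.0781,0.0359,0,0,0,0,255],
    [0.0781,0.0359,0,0,0,0,255],
    [0.0781,0.0359,0,0,0,0,255],
    [0.0781,0.0359,0,0,0,0,255],
    [0,0,0.08,0,0,0,255],
    [0,0,0.05,0,0,0,255],
    [0,0,0,0,0,0,255],
    [0,0,0,0,0,0,255],
    [0,0,0,0,0,0,255],
  ],
)

```text
clock: 31.75
ee_pos: [0.5957, 0.1395, 0.1371]
eef_rot: [0.708, 0.707, 0.001, 0.0]
wrist_force: [0.2, 1.1, 0.0]
gripper_width: 0.0473
grasp_force: 30.0
```

```bash
python3 - <<'E'
from rig import *
from h import *
o=get_obs();e=o["ee_pos"];print(e,o["eef_rot"],o["gripper_width"],o["grasp_force"])
c=capture("wrist"); b=capture("side");a=capture("scene")
np.savez("pics/w11.npz",**c);np.savez("pics/s11.npz",**b);np.savez("pics/sc11.npz",**a)
s=(.5955,.1393)
for n,q in(("w",c),("side",b),("scene",a)):
    X=cloud(q)
    P=band(X,s,.05,.034,.056);print(n,"stand",fit(P,.033,s) if len(P)>20 else 0)
    P=band(X,e,.03,e[2]-.021,e[2]-.006);print(n,"cruc",fit(P,.0205,e[:2]) if len(P)>20 else 0, P[:,2].min() if len(P) else 0)
cv2.imwrite("pics/m11.png",np.hstack([cv2.resize(q["pixels"][v:v+150,u:u+133,::-1],(399,450)) for q,u,v in((b,300,120),(a,170,200))]))
E
```

```text
[0.59574918 0.13945961 0.13708448] [7.07568053e-01 7.06644729e-01 6.65698492e-04 4.82518095e-04] 0.047265136839135274 29.999870724859647
w stand (array([0.5955, 0.1391]), np.float64(0.0001), 348)
w cruc (array([0.5972, 0.1492]), np.float64(0.0049), 2874) 0.11899103736490058
side stand (array([0.5959, 0.1401]), np.float64(0.0007), 264)
side cruc (array([0.5975, 0.1419]), np.float64(0.0008), 84) 0.1189519614436829
scene stand (array([0.5977, 0.1415]), np.float64(0.001), 339)
scene cruc (array([0.6008, 0.1407]), np.float64(0.001), 104) 0.11758274426510514
```

View pics/m11.png

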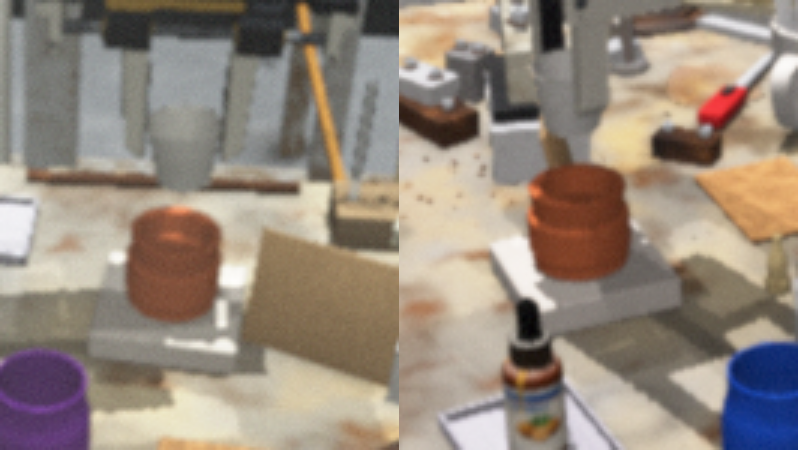

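The crucible hangs upright above the socket: it is at (183,150) and the stand at (175,215) in the left half. The mouth leaves over 5 mm of room at entry, so I'll lower it while watching the force.

arm_command(
  rows=[
    [0,0,0.05,0,0,0,255],
    [0,0,0.04,0,0,0,255],
    [0,0,0,0,0,0,255],
    [0,0,0,0,0,0,255],
    [0,0,0,0,0,0,255],
  ],
)

```text
clock: 32.4
ee_pos: [0.5962, 0.1398, 0.0926]
eef_rot: [0.707, 0.707, 0.001, 0.001]
wrist_force: [-0.3, -0.1, -0.2]
gripper_width: 0.0472
grasp_force: 30.0
```

arm_command(
  rows=[
    [-0.001,-0.001,0.008,0,0,0,255],
    [0,0,0.006,0,0,0,255],
    [0,0,0.004,0,0,0,255],
    [0,0,0,0,0,0,255],
    [0,0,0,0,0,0,255],
  ],
)

```text
clock: 32.9
ee_pos: [0.5944, 0.1392, 0.0815]
eef_rot: [0.707, 0.707, -0.0, -0.0]
wrist_force: [0.5, 0.3, -0.5]
gripper_width: 0.0475
grasp_force: 30.0
```

arm_command(
  rows=[
    [0,0.001,0.001,0,0,0,255],
    [0,0,0.001,0,0,0,255],
    [0,0,0,0,0,0,255],
    [0,0,0,0,0,0,255],
  ],
)

```text
clock: 33.3
ee_pos: [0.5952, 0.1392, 0.0808]
eef_rot: [0.707, 0.707, 0.0, 0.0]
wrist_force: [-0.3, 0.4, -1.2]
gripper_width: 0.0474
grasp_force: 30.0
```

arm_command(
  rows=[
    [0,0,0.001,0,0,0,255],
    [0,0,0.001,0,0,0,255],
    [0,0,0,0,0,0,255],
    [0,0,0,0,0,0,255],
  ],
)

```text
clock: 33.7
ee_pos: [0.5953, 0.1393, 0.0805]
eef_rot: [0.707, 0.707, 0.0, 0.0]
wrist_force: [-1.5, -0.4, 5.6]
gripper_width: 0.0474
grasp_force: 30.0
```

Contact came at the expected height. I'll open only partway because the plate's edge is near, then rise.

arm_command(
  rows=[
    [0,0,0,0,0,0,95],
    [0,0,0,0,0,0,95],
    [0,0,0,0,0,0,95],
    [0,0,0,0,0,0,95],
    [0,0,-0.01,0,0,0,95],
    [0,0,-0.04,0,0,0,95],
    [0,0,-0.08,0,0,0,95],
    [0,0,-0.08,0,0,0,95],
    [0,0,-0.06,0,0,0,95],
    [0,0,0,0,0,0,95],
    [0,0,0,0,0,0,95],
  ],
)

```text
clock: 34.8
ee_pos: [0.5957, 0.1393, 0.2159]
eef_rot: [0.707, 0.707, 0.001, 0.001]
wrist_force: [-0.4, -0.4, -0.7]
gripper_width: 0.0586
grasp_force: 0.0
```

```bash
python3 - <<'E'
from rig import *
from h import *
o=get_obs();e=o["ee_pos"];print(e,o["gripper_width"])
c=capture("wrist"); b=capture("side");a=capture("scene")
s=(.5955,.1393)
X=cloud(c);P=band(X,s,.04,.095,.11);print("cruc rim",len(P),np.percentile(P[:,2],[5,50,95]),cv2.minEnclosingCircle(np.float32(P[:,:2]*1000)))
A=np.c_[P[:,:2]-s,np.ones(len(P))];print("tilt",np.linalg.lstsq(A,P[:,2],rcond=None)[0])
print("stand",fit(band(X,s,.055,.034,.057),.033,s))
h=cv2.cvtColor(c["pixels"],cv2.COLOR_RGB2HSV);print("tile",rect(c,X,s,.085,.018,.03,h[...,1]<256,.022))
Y=cloud(b);P=band(Y,s,.04,.09,.12);print("side z",np.percentile(P[:,2],[50,95,99]))
cv2.imwrite("pics/f.png",np.hstack([cv2.resize(q["pixels"][v:v+250,u:u+200,::-1],(400,500)) for q,u,v in((b,240,120),(a,170,180))]))
E
```

```text
[0.59567828 0.13926193 0.21594041] 0.05860431382281829
cruc rim 894 [0.09605706 0.1015869  0.10296191] ((596.450927734375, 138.9777374267578), 25.208635330200195)
tilt [-0.00413191  0.03855212  0.10087054]
stand (array([0.5964, 0.1392]), np.float64(0.0004), 195)
tile (array([595.7, 139.1]), array([99.5, 99.3]), 83.8)
side z [0.09760113 0.10334513 0.10391418]
```

View pics/f.png

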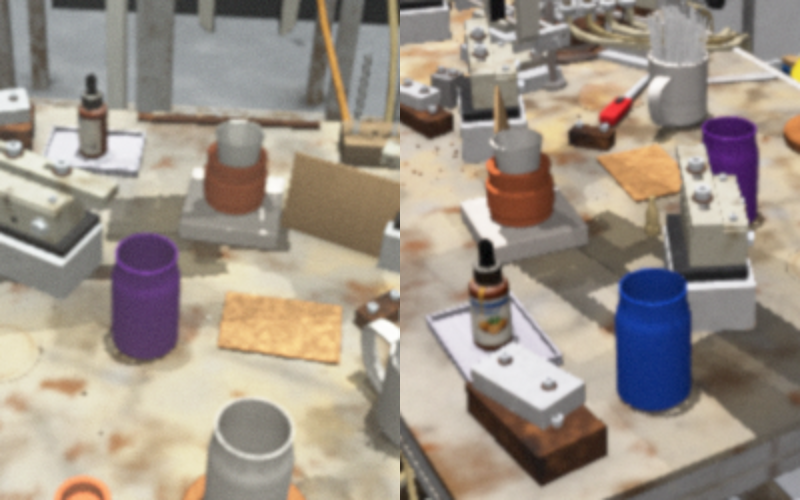

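The crucible rim sits at z = 0.102, which is fully home, and is concentric with the stand to within 0.3 mm. The bottle, cup, mug and nozzle (652,215 in the picture) all stand, so I'm handing in.

```bash
python3 -c "
from rig import *
print(finish_job())"
```

```text
the job is handed in; nothing more can be done
None
```

The job is handed in at about 35 s of robot time: the stand (on the tile), cup (on the round board) and bottle (in the tray) are each upright within about 1.5 mm of the middle, the crucible is fully home in the stand's socket, and the nozzle and mug of tubes were not touched.

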